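# Set a lead-screw container guide to a glass jar, coming in from the wide side

### The arm

A 7-joint arm with a two-finger parallel gripper is mounted at the origin on a cart in front of the work surface, level with it; the furniture and walls round the work are solid. World frame = base frame: x ahead of the robot, y to its left, z up, the work surface at z = 0. Lengths are in mm, angles in rad, forces in N, time in s.
With the tool pointing down it reaches from about 400 to 875 mm from the base axis. Payload 4.4 kg.
Tool frame: the origin (TCP) lies at the very end of the fingers, on their centre line; the grasp point (between the pads) lies 19 mm behind it; z points along the fingers, y is the line along which they close (so a half turn about z gives the same grasp; the last joint's range is limited). The gripper opens to 85 mm and grips with 20 to 120 N. Pads are 22 mm wide; open, the fingers measure 114 mm over their backs; the gripper's body (76 mm by 85 mm) begins 54 mm behind the grasp point. The pads swing forward as they close: fully open they stand 13 mm farther back than shut.
Start: joints at [-1.227, 0.628, 0.038, 1.517, -0.027, 0.996, -0.02], TCP at [258.955, 596.205, 231.313] pointing down, gripper open.
Joint ranges: [-3.06, 3.06], [-0.37, 2.12], [-1.25, 1.32], [0.18, 2.47], [-1.1, 4.24], [0.23, 1.98], [-2.94, 2.94]. Speed limits (rad/s): [2.57, 2.57, 3.14, 3.14, 3.14, 3.14, 3.14].

### API

Orientations are given as [roll, pitch, yaw] about the fixed x, y, z axes, in that order (R = Rz(yaw) Ry(pitch) Rx(roll)).
In Python, from cell import ctrl gives the robot as it stands.
- The arm moves only by the tool jog_arm, never from a script. Its argument "plan" is a list of rows, each an object of numbers: "tx", "ty", "tz": the shift along the tool's x, y, z as a fraction of full scale; "wx", "wy", "wz": the turn, a rotation vector about the tool's x, y, z as a fraction of full scale; "claw": the closure, from 0 (fully open) to 1 (shut). In form: [{"tx": .., "ty": .., "tz": .., "wx": .., "wy": .., "wz": .., "claw": ..}, ...]. A call has 1 to 12 rows; each row is the pose to reach, as a shift and turn from the pose commanded when the call began, along the tool's axes at that moment; what a row does not reach only later rows make up. Full scale, the value 1, is 300 mm for a shift and 90 degrees for a turn. A row lasts 1/10 s, in which the tool goes at most 50 mm and 8.59 degrees, less where a joint would pass 70% of its speed; a pose out of reach is approached as far as the arm can. A call with a number of a shift or a turn outside -1 to 1 is refused whole. A call with a gripper value outside its range is refused whole. The fingers move at their own pace and stop on an object; the grip force is fixed at half the most. Time passes only in rows, so rows that repeat a pose let the fingers close. It gives the time, the measured TCP pose, the force, the opening and the grip force at its end, in the units of the state.
- ctrl.read_state(): the state, without advancing time (a new reading comes with each control period).
- ctrl.get_image(name): name is "scene" or "top" or "wrist"; returns a dict with "img" (480x640x3 uint8, red, green, blue), "depth" (480x640 float32, mm along the optical axis (not along the pixel's ray), 0 where there is no reading), "fx", "fy", "cx", "cy" (pixels), "position" and "orientation" of the camera in the world; the wrist camera has in their place "hand_eye" (4x4, takes a point from camera to tool coordinates, whose origin is the TCP and whose axes are the flange's). Camera axes: x right, y down, z forward; pixel columns grow to the right and rows downward; lengths in mm; the calibration is good to about 2 mm. A picture is of the moment at which its call begins: read the wrist's pose just before it.
- ctrl.finish_job(): hands the job in; it is judged then, once.
Trained networks look in a picture, given as the dict that the camera call returned (one of the last four; its "shot" number tells which), for a name from the list of things; names that differ only in an ending like _2 or _b are one class to them, and where a whole thing is asked for, a point or a joint stands for the part that bears it (a point fixed in the world has none). Each returns a list of dicts, best first, with "score" (0 to 1); they miss things now and then, are a little off and sometimes report something else, mostly with a low value. They report only what shows in the picture. A call takes as long as a camera call. They do not tell look-alikes from the thing itself.
- ctrl.trace(picture, thing): "pixels" (480x640 bool, what is visible of it) and "extent" ([centre column, centre row, width, height] in pixels, round what is visible of it).
The state is a dict: "clock": time; "qpos": joint angles; "qd": joint speeds; "tau": joint torques, N m; "eef_pos": TCP position; "tool_rot": TCP orientation; "force": force on the tool from outside, world axes, zero at the start; "torque": the same for the moment, N m; "width": finger opening in mm; "gripper_force": force on a finger pad.
Only numpy, scipy, OpenCV 4.12 (cv2) and the standard library are available. Lean on these libraries where they do the work, as an engineer would, in place of code of your own. Each camera call takes 0.05 s, during which the arm holds its last target. There are 200 camera calls.

### The job

Set the container guide up for the blue-labelled glass spice jar standing to the right of it: with the black knob open the side guide about a centimetre wider than the jar, stand the jar upright on the base plate between the two white strips and let go of it, then turn the knob the other way until the guide has closed up on the jar and holds it against the fixed rail, snugly but gently (about 10 N on the glass, never anywhere near 30), and leave it so. The worn nut has play, so the last turn must be inwards and leave the nut pushing on the guide: if it gets too tight, do not ease it back a little, but open it well clear and come in again. Leave the other things on the counter where they are.

Things in the scene. Friction and masses are not known exactly. Their poses are not given: they have to be found in the camera images.
- jig: Container guide fixed to the counter: aluminium base plate, x -70 to 70, y -104 to 128 mm, top 10 mm above the counter. Origin on the counter; x points away from the robot, y left at yaw 0 (yaw up to 0.3 rad). Two 10 mm rods along y at x = -45 and 45 mm, 30 mm up, carry the side guide. Grey gearbox 46 x 44 mm at x = 0, y = 98 mm, top 60 mm up, the knob on it.
- side_guide: Sliding side guide, 112 mm along x, top 47 mm above the counter. Origin at the centre of its white strip's face, 30 mm above the counter; axes as the jig's. Slides only along the jig's y: gap between the white strips = its y in the jig's frame + 75 mm, give or take the rail's 2.5 mm (about 36 to 40 at the start, too narrow for the jar; 66 at most). About 6 N of friction; stays where left.
- nest (a point): Point on the base plate's top (x = 0, y = -52.5, z = 10 mm in the jig's frame) for the middle of the jar's underside when it touches the fixed rail. The rail (steel with a white strip facing +y, 112 mm along x, top 47 mm above the counter) is bolted through slots: its face stands at y = -75 mm in the jig's frame, give or take 2.5 mm, which is not measured; it does not shift in use.
- knob_grip (a point): Point on the upright axis of the round black knurled knob, 86 mm above the counter, the height to grip it at; the knob is 42 mm across and 30 mm tall (70 to 100 mm above the counter), free all round above the gearbox.
- knob (a joint): Knob angle, rad, growing counter-clockwise from above (-1 to 5). Counter-clockwise opens the guide, clockwise closes it: nut travel 7.64 mm per rad. After a reversal the nut first crosses 3 mm of play (0.4 rad), the guide standing still. Turning takes 0.04 N m, 0.09 when sliding the guide; each newton on the jar adds 0.008. At rest friction hides up to 0.09 N m of it. It stays where left.
- nut_mid (a point): Middle of the brass nut's flange on the screw, seen in the slot behind the side guide. Its y in the side guide's frame is 40.5 mm when the nut pushes the guide inwards (closing), 43.5 mm when it pulls it outwards, between these while it crosses the play.
- jar: Glass spice jar with dark blue label and red cap, 45 mm across, 108 mm tall (the cap is the upper 21 mm), about 0.11 kg, upright on the counter to the right of the jig. Origin at the centre of its underside, z up. Not truly round: its glass is up to 1 mm wider or narrower one way than another.
- other_jar: Bystander: spice jar with cream label and red cap, 44 mm across, 98 mm tall; origin at the centre of its underside.
- mill: Bystander: small clear mill with a grey top, 44 mm across, 90 mm tall; origin at the centre of its underside.
- tape: Bystander: roll of white tape lying flat, 66 mm across, 19 mm high; origin at the centre of its underside.
- pen: Bystander: black felt marker lying on the counter, 132 mm long, 13 mm thick; origin under its middle, x along it.
Mind the look-alikes: they are no part of the job. Leave any orange or purple look-alike of the jar alone.

How it is judged (in metres and radians):
On the way, in this order (a step that is already met when the one before it is completed fails the run):
1. the side guide is opened past the jar's size (its face over 49 mm from the rail's nominal place) (y of side_guide in the frame of jig above -0.026 m), for 0.2 s.
2. the jar stands upright and let go between the strips while the guide is still clear of it (x of jar in the frame of jig between -0.03 and 0.03 m and z of jar in the frame of jig between 0.006 and 0.014 m and angle between jar's own z axis and vertical below 0.08 rad and y of jar in the frame of jig between -0.06 and -0.039 m and y of side_guide in the frame of jig above -0.029 m and contact force between side_guide and jar below 0.3 N and contact force between the fingers and jar below 0.1 N and linear speed of jar below 0.01 m/s), for 0.2 s.
At the end, for the whole second after the job is handed in: The jar stands upright (0.08 rad) on the base plate within 30 mm of the nest along the rail, held between rail and side guide with 3 to 20 N, at rest; the nut bears inwards on the guide (play taken up to 0.8 mm); the other things are within 20 mm of where they stood (contact force between side_guide and jar between 3 and 20 N and x of jar in the frame of jig between -0.03 and 0.03 m and z of jar in the frame of jig between 0.006 and 0.014 m and angle between jar's own z axis and vertical below 0.08 rad and y of jar in the frame of jig below -0.047 m and y of nut_mid in the frame of side_guide below 0.0413 m and linear speed of jar below 0.01 m/s and distance of each of other_jar, mill, tape, pen from where it was at the start of the episode below 0.02 m); the robot touches nothing.
It fails at once if the guide squeezes the jar with more than 30 N (contact force between side_guide and jar above 30 N).
It fails at once if the jar is tipped over (angle between jar's own z axis and vertical above 0.6 rad).
It fails at once if a bystander is pushed away (distance of any of other_jar, mill, tape, pen from where it was at the start of the episode above 0.03 m).
It also fails if it takes over 72 s, if anything falls off the work surface, if the arm or the gripper's body presses on something with over 40 N, if the wrist force passes 120 N, or if a joint passes its speed limit or range.

## Working session

There is one attempt and no reset: what is moved stays moved. The work goes in short steps, Python scripts to look and compute and a tool call to move; the robot and the scene stay as the last step left them, time stands still between calls to the robot, and variables do not carry over. Pictures are saved under pics/ and viewed, at most 10 in all, crops included, and the job is handed in when it is done.

Besides the shell and the picture viewer there is one more tool, called after ">>>" as name(argument=value, ...), one argument or row to a line, values as JSON. jog_arm: Moves the arm, as the interface text tells. Shift numbers are shares of 300 mm and turn numbers shares of 90 degrees, none past 1 either way. Its arguments: {"type":"object","properties":{"plan":{"type":"array"}},"required":["plan"]}

```bash
mkdir -p pics; ls; cat > h.py <<'E'
import numpy as np, cv2
from cell import ctrl
from scipy.spatial.transform import Rotation as R
def camT(im, st=None):
    T=np.eye(4)
    if 'hand_eye' in im:
        T[:3,:3]=R.from_euler('xyz',st['tool_rot']).as_matrix(); T[:3,3]=st['eef_pos']
        return T@np.array(im['hand_eye'])
    T[:3,:3]=R.from_euler('xyz',im['orientation']).as_matrix() if np.size(im['orientation'])==3 else np.array(im['orientation'])
    T[:3,3]=im['position']; return T
def cloud(im,T):
    v,u=np.mgrid[:480,:640]; d=im['depth']
    P=np.stack([(u-im['cx'])/im['fx']*d,(v-im['cy'])/im['fy']*d,d,np.ones_like(d)],-1)@T.T
    P=P[...,:3]; P[d==0]=np.nan; return P
def shot(name):
    st=ctrl.read_state(); im=ctrl.get_image(name); T=camT(im,st); return im,T,cloud(im,T),st
def save(im,f): cv2.imwrite('pics/'+f,im['img'][...,::-1])
E
python3 - <<'E'
from h import *
st=ctrl.read_state(); print({k:np.round(v,3) for k,v in st.items()})
for n in ['top','scene']:
    im,T,P,_=shot(n); save(im,n+'0.png'); print(n,im['position'],im['orientation'],im['fx'])
    for t in ['jig','side_guide','knob','jar','other_jar','mill','tape','pen','nut_mid']:
        for r in ctrl.trace(im,t)[:3]:
            p=P[r['pixels']]; z=p[:,2]
            zt=np.nanpercentile(z,95); top=p[z>zt-6]
            print(t,round(r['score'],2),np.round(r['extent']),np.round(np.nanmedian(p,0)),'top',np.round(np.nanmean(top,0)),len(p))
E
```

```text
pics
{'clock': np.float64(0.0), 'qpos': array([-1.227,  0.629,  0.038,  1.518, -0.027,  0.996, -0.02 ]), 'qd': array([ 0.001,  0.   , -0.001, -0.001, -0.001,  0.   , -0.002]), 'tau': array([-0.0000e+00, -5.6340e+01,  1.2260e+00, -1.9346e+01,  1.1000e-02,
        1.0000e-02,  0.0000e+00]), 'eef_pos': array([258.691, 595.608, 230.378]), 'tool_rot': array([-3.14 ,  0.   ,  2.732]), 'force': array([-0.677,  0.124,  0.366]), 'torque': array([0.036, 0.028, 0.007]), 'gripper_force': np.float64(0.0), 'width': np.float64(85.4)}
top [ 477.02162288  -85.89713246 1110.77906256] [-3.03211970e+00 -2.14120181e-03 -1.59280211e+00] 464.0481287387883
jig 0.71 [259. 264. 104.  72.] [543.  64.  13.] top [557. 148.  99.] 5759
jig 0.31 [268. 264.  30.  52.] [539.  30.  45.] top [539.  29.  46.] 653
side_guide 0.88 [270. 264.  31.  51.] [539.  29.  43.] top [539.  29.  46.] 818
side_guide 0.53 [223. 174.   5.  54.] [758. 148.  11.] top [760. 148.  12.] 284
knob 0.69 [214. 255.  23.  17.] [558. 148.  99.] top [557. 149. 100.] 349
jar 0.88 [441. 267.  30.  19.] [ 520. -342.  106.] top [ 521. -351.  108.] 494
[... 806 characters left out ...]
8
knob 0.58 [298. 307.  33.  34.] [554. 163.  93.] top [556. 155.  98.] 802
knob 0.37 [177. 330.  72.  21.] [758. 152.   8.] top [757. 152.  10.] 614
jar 0.77 [383. 228.  28.  55.] [ 505. -249.   60.] top [ 507. -260.  106.] 1168
jar 0.77 [386. 194.  22.  17.] [ 520. -339.  103.] top [ 520. -346.  106.] 266
jar 0.73 [433. 232.  28.  54.] [ 409. -269.   62.] top [ 410. -281.  106.] 1155
other_jar 0.8 [276. 218.  20.  48.] [ 730. -238.   53.] top [ 734. -249.   96.] 1034
mill 0.88 [328. 208.  13.  42.] [ 650. -366.   43.] top [ 652. -373.   84.] 632
tape 0.84 [218. 277.  40.  25.] [773. -24.  12.] top [773. -29.  17.] 683
pen 0.65 [178. 330.  70.  21.] [754. 152.   9.] top [757. 152.  10.] 608
```

```bash
python3 - <<'E'
import cv2,numpy as np
a=cv2.imread('pics/top0.png')[140:350,190:480]; b=cv2.imread('pics/scene0.png')[150:400,130:490]
a=cv2.resize(a,(400,290),interpolation=cv2.INTER_CUBIC); b=cv2.resize(b,(400,278),interpolation=cv2.INTER_CUBIC)
a=cv2.resize(cv2.imread('pics/top0.png')[140:350,190:480],(800,579)) [:300]
b=cv2.resize(cv2.imread('pics/scene0.png')[150:400,130:490],(432,300)); c=np.zeros((600,800,3),np.uint8); c[:300]=a; c[300:,:432]=b
c[300:540,440:760]=cv2.resize(cv2.imread('pics/scene0.png')[180:270,350:470],(320,240))
cv2.imwrite('pics/m0.png',c)
E
```

```text
(no output)
```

View pics/m0.png

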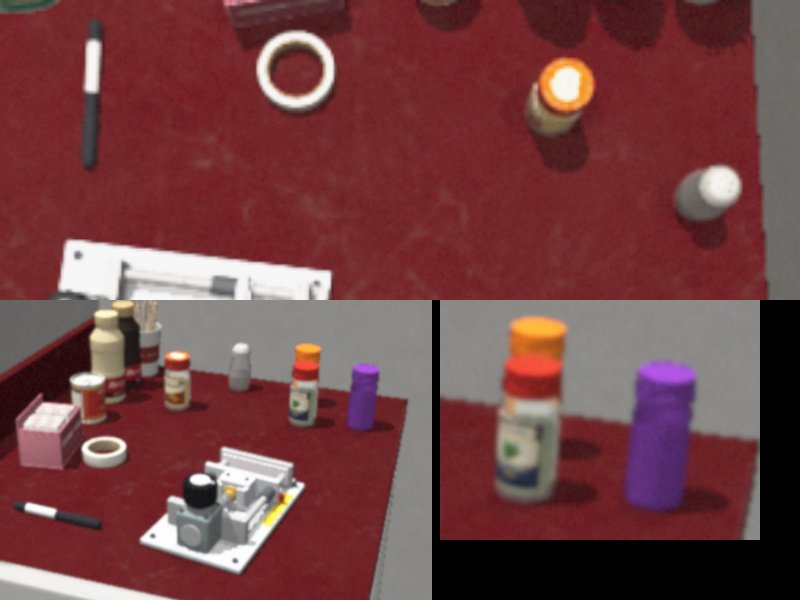

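```bash
cat >> h.py <<'E'
from scipy.optimize import least_squares
def circ(p,r=None):
    """centre by min enclosing circle of xy"""
    c,rr=cv2.minEnclosingCircle(p[:,:2].astype(np.float32)); return np.round([*c,rr],1)
def topfit(P,c,zlo,zhi,rad):
    m=(np.hypot(P[...,0]-c[0],P[...,1]-c[1])<rad)&(P[...,2]>zlo)&(P[...,2]<zhi)
    return m,P[m]
E
python3 - <<'E'
from h import *
im,T,P,st=shot('top')
for n,c,z in [('jar',(508,-265),108),('knob',(557,149),100)]:
    m,p=topfit(P,c,z-4,z+6,34); print(n,len(p),circ(p),p.mean(0).round(1))
m,p=topfit(P,(545,50),7,13.5,190); m=m.astype(np.uint8); n,l,s,_=cv2.connectedComponentsWithStats(m); 
q=P[l==1+np.argmax(s[1:,4])]; print('plate',len(q),cv2.minAreaRect(q[:,:2].astype(np.float32)))
m,p=topfit(P,(539,29),43,49.5,75); print('guide+rail',len(p),p.mean(0))
r=ctrl.trace(im,'side_guide')[0]['pixels']; q=P[r]; q=q[(q[:,2]>43)&(q[:,2]<49)]; print(cv2.minAreaRect(q[:,:2].astype(np.float32)),q.mean(0))
E
```

```text
jar 312 [ 508.7 -267.1   22.1] [ 508.9 -266.5  107.6]
knob 268 [556.9 149.6  21.5] [557.1 149.5  99.8]
plate 798 ((498.59039306640625, 71.60322570800781), (232.15927124023438, 46.48244094848633), 81.38916778564453)
guide+rail 596 [536.61396308  12.80638522  46.13856731]
((540.7835693359375, 38.74237823486328), (51.374515533447266, 109.69570922851562), 81.42327117919922) [538.88252789  30.32397934  45.91419649]
```

>>> jog_arm(
  plan=[
    {"tx": -0.75, "ty": -0.48, "wz": 0.73},
    {"tx": -0.75, "ty": -0.48, "wz": 0.73},
    {"tx": -0.75, "ty": -0.48, "wz": 0.73},
    {"tx": -0.75, "ty": -0.48, "wz": 0.73},
    {"tx": -0.75, "ty": -0.48, "wz": 0.73},
    {"tx": -0.75, "ty": -0.48, "wz": 0.73},
    {"tx": -0.75, "ty": -0.48, "wz": 0.73},
    {"tx": -0.75, "ty": -0.48, "wz": 0.73},
    {"tx": -0.75, "ty": -0.48, "wz": 0.73},
  ],
)

```text
invalid input at $.plan[0]: expected keys tx, ty, tz, wx, wy, wz, claw
```

```bash
cat >> h.py <<'E'
def go(p,yaw):
    """fractions for a tool-down pose"""
    s=ctrl.read_state(); Rm=R.from_euler('xyz',s['tool_rot'])
    d=Rm.inv().apply(np.array(p,float)-s['eef_pos'])/300
    w=(Rm.inv()*R.from_euler('xyz',[np.pi,0,yaw])).as_rotvec()/(np.pi/2)
    print('t',s['clock'],'pos',np.round(s['eef_pos'],1),'rot',np.round(s['tool_rot'],3),'q',np.round(s['qpos'],2),'w',s['width'],'F',np.round(s['force'],1),'M',np.round(s['torque'],3))
    print('shift',d.round(4),'turn',w.round(4))
E
python3 -c "
from h import *
go([556.9,149.6,140],0.43)"
```

```text
t 1.1 pos [259.  596.2 231.3] rot [ 3.142 -0.     2.732] q [-1.23  0.63  0.04  1.52 -0.03  1.   -0.02] w 85.32104065706406 F [-0.6  0.7 -1.1] M [-0.004  0.018 -0.043]
shift [-1.5041 -0.9696  0.3043] turn [-0.     -0.      1.4653]
```

>>> jog_arm(
  plan=[
    {"tx": -0.75, "ty": -0.48, "tz": 0, "wx": 0, "wy": 0, "wz": 0.73, "claw": 0},
    {"tx": -0.75, "ty": -0.48, "tz": 0, "wx": 0, "wy": 0, "wz": 0.73, "claw": 0},
    {"tx": -0.75, "ty": -0.48, "tz": 0, "wx": 0, "wy": 0, "wz": 0.73, "claw": 0},
    {"tx": -0.75, "ty": -0.48, "tz": 0, "wx": 0, "wy": 0, "wz": 0.73, "claw": 0},
    {"tx": -0.75, "ty": -0.48, "tz": 0, "wx": 0, "wy": 0, "wz": 0.73, "claw": 0},
    {"tx": -0.75, "ty": -0.48, "tz": 0, "wx": 0, "wy": 0, "wz": 0.73, "claw": 0},
    {"tx": -0.75, "ty": -0.48, "tz": 0, "wx": 0, "wy": 0, "wz": 0.73, "claw": 0},
    {"tx": -0.75, "ty": -0.48, "tz": 0, "wx": 0, "wy": 0, "wz": 0.73, "claw": 0},
    {"tx": -0.75, "ty": -0.48, "tz": 0, "wx": 0, "wy": 0, "wz": 0.73, "claw": 0},
  ],
)

```text
clock: 2.0
eef_pos: [408.0, 374.5, 231.4]
tool_rot: [3.141, 0.0, 1.585]
force: [1.6, -0.6, 0.4]
width: 85.1
gripper_force: 0.0
```

```bash
python3 -c "
from h import *
go([556.9,149.6,140],0.43)"
```

```text
t 2.0 pos [408.  374.5 231.4] rot [3.141 0.    1.585] q [-1.03  0.51  0.36  1.8  -0.23  0.87 -0.55] w 85.14982354202313 F [ 1.6 -0.6  0.4] M [ 0.    -0.011  0.013]
shift [-0.7564  0.4857  0.3047] turn [ 1.000e-04 -1.000e-04  7.351e-01]
```

>>> jog_arm(
  plan=[
    {"tx": -0.756, "ty": 0.486, "tz": 0, "wx": 0, "wy": 0, "wz": 0.735, "claw": 0},
    {"tx": -0.756, "ty": 0.486, "tz": 0, "wx": 0, "wy": 0, "wz": 0.735, "claw": 0},
    {"tx": -0.756, "ty": 0.486, "tz": 0, "wx": 0, "wy": 0, "wz": 0.735, "claw": 0},
    {"tx": -0.756, "ty": 0.486, "tz": 0, "wx": 0, "wy": 0, "wz": 0.735, "claw": 0},
    {"tx": -0.756, "ty": 0.486, "tz": 0, "wx": 0, "wy": 0, "wz": 0.735, "claw": 0},
    {"tx": -0.756, "ty": 0.486, "tz": 0, "wx": 0, "wy": 0, "wz": 0.735, "claw": 0},
    {"tx": -0.756, "ty": 0.486, "tz": 0, "wx": 0, "wy": 0, "wz": 0.735, "claw": 0},
    {"tx": -0.756, "ty": 0.486, "tz": 0, "wx": 0, "wy": 0, "wz": 0.735, "claw": 0},
    {"tx": -0.756, "ty": 0.486, "tz": 0, "wx": 0, "wy": 0, "wz": 0.735, "claw": 0},
  ],
)

```text
clock: 2.9
eef_pos: [556.9, 149.9, 231.0]
tool_rot: [3.141, 0.001, 0.433]
force: [0.2, 0.0, -0.7]
width: 85.4
gripper_force: 0.0
```

```bash
python3 - <<'E'
from h import *
go([556.9,149.6,67],0.43)
im,T,P,st=shot('wrist'); save(im,'w1.png'); print(im['hand_eye'],im['fx'])
m,p=topfit(P,(557,149),95,105,34); print(len(p),circ(p) if len(p) else 0,p.mean(0))
E
```

```text
t 2.9 pos [556.9 149.9 231. ] rot [3.141e+00 1.000e-03 4.330e-01] q [-0.73  0.61  0.68  1.74 -0.45  0.96 -1.01] w 85.44183404033974 F [ 0.2  0.  -0.7] M [ 0.032 -0.037 -0.013]
shift [-2.000e-04  7.000e-04  5.467e-01] turn [0.0001 0.0004 0.0017]
[[ 1.90980004e-04 -9.65856135e-01 -2.59078926e-01  6.57998197e+01]
 [ 9.99999973e-01  2.19533977e-04 -8.12811759e-05  5.76992701e-01]
 [ 1.35382549e-04 -2.59078904e-01  9.65856150e-01 -1.42363305e+02]
 [ 0.00000000e+00  0.00000000e+00  0.00000000e+00  1.00000000e+00]] 362.35439898720455
2150 [558.3 150.1  21.6] [559.21614325 150.56410675  99.62035202]
```

View pics/w1.png

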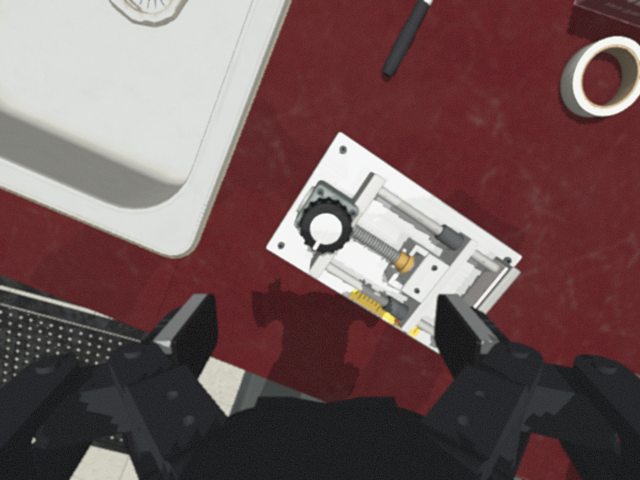

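>>> jog_arm(
  plan=[
    {"tx": 0.002, "ty": 0, "tz": 0.3, "wx": 0, "wy": 0, "wz": 0, "claw": 0},
    {"tx": 0.002, "ty": 0, "tz": 0.4, "wx": 0, "wy": 0, "wz": 0, "claw": 0.3},
    {"tx": 0.002, "ty": 0, "tz": 0.48, "wx": 0, "wy": 0, "wz": 0, "claw": 0.3},
    {"tx": 0.002, "ty": 0, "tz": 0.547, "wx": 0, "wy": 0, "wz": 0, "claw": 0.3},
    {"tx": 0.002, "ty": 0, "tz": 0.547, "wx": 0, "wy": 0, "wz": 0, "claw": 0.3},
    {"tx": 0.002, "ty": 0, "tz": 0.547, "wx": 0, "wy": 0, "wz": 0, "claw": 1},
    {"tx": 0.002, "ty": 0, "tz": 0.547, "wx": 0, "wy": 0, "wz": 0, "claw": 1},
    {"tx": 0.002, "ty": 0, "tz": 0.547, "wx": 0, "wy": 0, "wz": 0, "claw": 1},
    {"tx": 0.002, "ty": 0, "tz": 0.547, "wx": 0, "wy": 0, "wz": 0, "claw": 1},
    {"tx": 0.002, "ty": 0, "tz": 0.547, "wx": 0, "wy": 0, "wz": 0, "claw": 1},
  ],
)

```text
clock: 3.95
eef_pos: [558.4, 150.6, 68.7]
tool_rot: [-3.141, -0.002, 0.431]
force: [-2.0, 0.5, 6.9]
width: 39.4
gripper_force: 61.4
```

```bash
cat >> h.py <<'E'
O=np.array([542.7,52.9]); YJ=-0.150
ex=np.array([np.cos(YJ),np.sin(YJ)]); ey=np.array([-ex[1],ex[0]])
def jigf(P):
    d=P[...,:2]-O; return np.stack([d@ex,d@ey,P[...,2]],-1)
def guide():
    """outer edges of guide / rail tops in jig y, for x lanes"""
    for n in ['top','scene']:
        im,T,P,st=shot(n); J=jigf(P)
        m=(abs(J[...,0])<52)&(J[...,1]>-100)&(J[...,1]<40)&(J[...,2]>42)&(J[...,2]<51)
        q=J[m]; h,_=np.histogram(q[:,1],bins=np.arange(-100,42,2)); print(n,len(q),''.join('.' if a==0 else str(min(9,a//3)) for a in h))
        for t in ['side_guide','nut_mid']:
            for r in ctrl.trace(im,t)[:1]:
                q=J[r['pixels']]; qq=q[(q[:,2]>42)&(q[:,2]<51)] if t=='side_guide' else q
                if len(qq): print(n,t,round(r['score'],2),'y pct 2,50,98',np.nanpercentile(qq[:,1],[2,50,98]).round(1),len(qq))
E
python3 -c "
from h import *
s=ctrl.read_state();go(s['eef_pos'],s['tool_rot'][2]);guide()"
```

```text
t 3.95 pos [558.4 150.6  68.7] rot [-3.141e+00 -2.000e-03  4.310e-01] q [-0.62  0.81  0.5   1.86 -0.64  0.63 -0.86] w 39.40459001358059 F [-2.   0.5  6.9] M [0.133 0.352 0.004]
shift [0. 0. 0.] turn [-0.0002 -0.0016  0.    ]
top 702 .....69999980................189999955656565565621102231..............
scene 749 ....0259999974.................279999854446766689400002320............
scene side_guide 0.57 y pct 2,50,98 [-35.6 -22.7  11.7] 479
scene nut_mid 0.65 y pct 2,50,98 [ 2.8  7.9 17.3] 81
```

>>> jog_arm(
  plan=[
    {"tx": 0, "ty": 0, "tz": 0, "wx": 0, "wy": 0, "wz": -0.09, "claw": 1},
    {"tx": 0, "ty": 0, "tz": 0, "wx": 0, "wy": 0, "wz": -0.18, "claw": 1},
    {"tx": 0, "ty": 0, "tz": 0, "wx": 0, "wy": 0, "wz": -0.27, "claw": 1},
    {"tx": 0, "ty": 0, "tz": 0, "wx": 0, "wy": 0, "wz": -0.36, "claw": 1},
    {"tx": 0, "ty": 0, "tz": 0, "wx": 0, "wy": 0, "wz": -0.45, "claw": 1},
    {"tx": 0, "ty": 0, "tz": 0, "wx": 0, "wy": 0, "wz": -0.54, "claw": 1},
    {"tx": 0, "ty": 0, "tz": 0, "wx": 0, "wy": 0, "wz": -0.63, "claw": 1},
    {"tx": 0, "ty": 0, "tz": 0, "wx": 0, "wy": 0, "wz": -0.72, "claw": 1},
    {"tx": 0, "ty": 0, "tz": 0, "wx": 0, "wy": 0, "wz": -0.81, "claw": 1},
    {"tx": 0, "ty": 0, "tz": 0, "wx": 0, "wy": 0, "wz": -0.9, "claw": 1},
    {"tx": 0, "ty": 0, "tz": 0, "wx": 0, "wy": 0, "wz": -0.9, "claw": 1},
  ],
)

```text
clock: 5.35
eef_pos: [557.6, 150.9, 68.7]
tool_rot: [3.14, -0.002, 1.848]
force: [-1.6, 2.1, 8.7]
width: 39.7
gripper_force: 61.9
```

```bash
python3 -c "
from h import *
s=ctrl.read_state();go(s['eef_pos'],s['tool_rot'][2]);guide()"
```

```text
t 5.35 pos [557.6 150.9  68.7] rot [ 3.140e+00 -2.000e-03  1.848e+00] q [-0.39  0.75  0.13  1.86 -0.17  0.54  0.13] w 39.66811488343237 F [-1.6  2.1  8.7] M [0.343 0.708 0.062]
shift [0. 0. 0.] turn [ 0.0007 -0.001  -0.    ]
top 686 .....59999982....0.................59999985565555656521001132.........
top side_guide 0.86 y pct 2,50,98 [-28.6 -16.9  19.2] 465
top nut_mid 0.47 y pct 2,50,98 [10.2 16.3 24.5] 46
scene 586 .....1559999521.....................226999953346434345300..123........
scene side_guide 0.66 y pct 2,50,98 [-25.6 -14.8  22.4] 386
scene nut_mid 0.64 y pct 2,50,98 [13.4 19.4 26.5] 55
```

>>> jog_arm(
  plan=[
    {"tx": 0, "ty": 0, "tz": 0, "wx": 0, "wy": 0, "wz": -0.09, "claw": 1},
    {"tx": 0, "ty": 0, "tz": 0, "wx": 0, "wy": 0, "wz": -0.18, "claw": 1},
    {"tx": 0, "ty": 0, "tz": 0, "wx": 0, "wy": 0, "wz": -0.27, "claw": 1},
    {"tx": 0, "ty": 0, "tz": 0, "wx": 0, "wy": 0, "wz": -0.36, "claw": 1},
    {"tx": 0, "ty": 0, "tz": 0, "wx": 0, "wy": 0, "wz": -0.45, "claw": 1},
    {"tx": 0, "ty": 0, "tz": 0, "wx": 0, "wy": 0, "wz": -0.54, "claw": 1},
    {"tx": 0, "ty": 0, "tz": 0, "wx": 0, "wy": 0, "wz": -0.63, "claw": 1},
    {"tx": 0, "ty": 0, "tz": 0, "wx": 0, "wy": 0, "wz": -0.72, "claw": 1},
    {"tx": 0, "ty": 0, "tz": 0, "wx": 0, "wy": 0, "wz": -0.8, "claw": 1},
    {"tx": 0, "ty": 0, "tz": 0, "wx": 0, "wy": 0, "wz": -0.8, "claw": 1},
  ],
)

```text
clock: 6.65
eef_pos: [557.1, 150.4, 68.7]
tool_rot: [3.141, 0.0, 3.104]
force: [-4.0, 0.5, 9.5]
width: 39.5
gripper_force: 62.1
```

```bash
python3 -c "
from h import *
s=ctrl.read_state();go(s['eef_pos'],s['tool_rot'][2]);guide()"
```

```text
t 6.65 pos [557.1 150.4  68.7] rot [3.141 0.    3.104] q [-0.18  0.75 -0.2   1.85  0.26  0.56  0.98] w 39.47601464406748 F [-4.   0.5  9.5] M [0.182 0.942 0.012]
shift [0. 0. 0.] turn [0.0003 0.     0.    ]
top 696 .....59999991...........................899999666665465565210112220...
top side_guide 0.9 y pct 2,50,98 [-19.1  -7.5  29.1] 472
top nut_mid 0.46 y pct 2,50,98 [16.4 24.1 34. ] 62
scene 713 ....02689999740..........................1599998536467756573100.1320..
scene side_guide 0.82 y pct 2,50,98 [-15.   -2.8  32.6] 450
scene nut_mid 0.58 y pct 2,50,98 [16.7 28.8 36.9] 98
```

>>> jog_arm(
  plan=[
    {"tx": 0, "ty": 0, "tz": 0, "wx": 0, "wy": 0, "wz": 0, "claw": 0},
    {"tx": 0, "ty": 0, "tz": 0, "wx": 0, "wy": 0, "wz": 0, "claw": 0},
    {"tx": 0, "ty": 0, "tz": 0, "wx": 0, "wy": 0, "wz": 0, "claw": 0},
    {"tx": 0, "ty": 0, "tz": -0.1, "wx": 0, "wy": 0, "wz": 0, "claw": 0},
    {"tx": 0, "ty": 0, "tz": -0.5, "wx": 0, "wy": 0, "wz": 0, "claw": 0},
    {"tx": 0, "ty": 0, "tz": -0.5, "wx": 0, "wy": 0, "wz": 0, "claw": 0},
    {"tx": 0, "ty": 0, "tz": -0.5, "wx": 0, "wy": 0, "wz": 0, "claw": 0},
    {"tx": 0, "ty": 0, "tz": -0.5, "wx": 0, "wy": 0, "wz": 0, "claw": 0},
  ],
)

```text
clock: 7.75
eef_pos: [560.0, 150.7, 221.0]
tool_rot: [3.139, 0.007, 3.1]
force: [-0.1, 0.1, 0.3]
width: 85.1
gripper_force: 0.0
```

```bash
python3 -c "
from h import *
go([508.7,-267,218.7],1.421);guide()"
```

```text
t 7.75 pos [560.  150.7 221. ] rot [3.139 0.007 3.1  ] q [-0.13  0.55 -0.27  1.73  0.18  0.88  1.04] w 85.11837895154909 F [-0.1  0.1  0.3] M [-0.005  0.027 -0.016]
shift [ 0.1135 -1.3981  0.0034] turn [0.0051 0.0023 1.0691]
top 680 .....49999981...........................799999755664556565201110420...
top side_guide 0.71 y pct 2,50,98 [-18.9  -7.3  28.3] 453
scene 766 .....2698999640.........................017999995545687655851.0.1220..
scene side_guide 0.64 y pct 2,50,98 [-15.   -4.2  31.8] 479
```

>>> jog_arm(
  plan=[
    {"tx": 0.08, "ty": -0.9, "tz": 0, "wx": 0, "wy": 0, "wz": 0.7, "claw": 0},
    {"tx": 0.08, "ty": -0.9, "tz": 0, "wx": 0, "wy": 0, "wz": 0.7, "claw": 0},
    {"tx": 0.08, "ty": -0.9, "tz": 0, "wx": 0, "wy": 0, "wz": 0.7, "claw": 0},
    {"tx": 0.08, "ty": -0.9, "tz": 0, "wx": 0, "wy": 0, "wz": 0.7, "claw": 0},
    {"tx": 0.08, "ty": -0.9, "tz": 0, "wx": 0, "wy": 0, "wz": 0.7, "claw": 0},
    {"tx": 0.08, "ty": -0.9, "tz": 0, "wx": 0, "wy": 0, "wz": 0.7, "claw": 0},
    {"tx": 0.08, "ty": -0.9, "tz": 0, "wx": 0, "wy": 0, "wz": 0.7, "claw": 0},
    {"tx": 0.08, "ty": -0.9, "tz": 0, "wx": 0, "wy": 0, "wz": 0.7, "claw": 0},
    {"tx": 0.08, "ty": -0.9, "tz": 0, "wx": 0, "wy": 0, "wz": 0.7, "claw": 0},
  ],
)

```text
clock: 8.95
eef_pos: [522.0, -118.8, 216.2]
tool_rot: [-3.14, -0.001, 2.001]
force: [0.8, 0.1, -0.7]
width: 85.1
gripper_force: 0.0
```

```bash
python3 -c "
from h import *
go([508.7,-267,218.7],1.421)
im,T,P,st=shot('wrist')
m,p=topfit(P,(508,-266),102,114,34); print(len(p),circ(p) if len(p) else 0)"
```

```text
t 8.95 pos [ 522.  -118.8  216.2] rot [-3.140e+00 -1.000e-03  2.001e+00] q [ 0.15  0.48  0.03  1.85 -0.02  0.81  0.62] w 85.08969372482383 F [ 0.8  0.1 -0.7] M [-0.029 -0.01   0.023]
shift [-0.4304 -0.2464 -0.0083] turn [-1.300e-03 -2.000e-04  3.693e-01]
2009 [ 509.5 -266.4   22.4]
```

>>> jog_arm(
  plan=[
    {"tx": -0.43, "ty": -0.245, "tz": 0, "wx": 0, "wy": 0, "wz": 0.37, "claw": 0},
    {"tx": -0.43, "ty": -0.245, "tz": 0, "wx": 0, "wy": 0, "wz": 0.37, "claw": 0},
    {"tx": -0.43, "ty": -0.245, "tz": 0, "wx": 0, "wy": 0, "wz": 0.37, "claw": 0},
    {"tx": -0.43, "ty": -0.245, "tz": 0, "wx": 0, "wy": 0, "wz": 0.37, "claw": 0},
    {"tx": -0.43, "ty": -0.245, "tz": 0, "wx": 0, "wy": 0, "wz": 0.37, "claw": 0},
    {"tx": -0.43, "ty": -0.245, "tz": 0, "wx": 0, "wy": 0, "wz": 0.37, "claw": 0},
  ],
)

```text
clock: 9.6
eef_pos: [509.9, -265.0, 216.6]
tool_rot: [-3.141, -0.001, 1.426]
force: [0.5, 1.0, 0.4]
width: 85.5
gripper_force: 0.0
```

```bash
python3 -c "
from h import *
go([509.1,-266.8,51],1.421)"
```

```text
t 9.6 pos [ 509.9 -265.   216.6] rot [-3.141e+00 -1.000e-03  1.426e+00] q [ 0.3   0.54  0.2   1.75 -0.14  0.86  0.42] w 85.48415217498166 F [0.5 1.  0.4] M [ 0.086 -0.055  0.001]
shift [-0.007  -0.0011  0.552 ] turn [-0.0007 -0.0009  0.0031]
```

>>> jog_arm(
  plan=[
    {"tx": -0.003, "ty": 0, "tz": 0.15, "wx": 0, "wy": 0, "wz": 0, "claw": 0},
    {"tx": -0.003, "ty": 0, "tz": 0.3, "wx": 0, "wy": 0, "wz": 0, "claw": 0},
    {"tx": -0.003, "ty": 0, "tz": 0.45, "wx": 0, "wy": 0, "wz": 0, "claw": 0},
    {"tx": -0.003, "ty": 0, "tz": 0.55, "wx": 0, "wy": 0, "wz": 0, "claw": 0},
    {"tx": -0.003, "ty": 0, "tz": 0.55, "wx": 0, "wy": 0, "wz": 0, "claw": 0},
    {"tx": -0.003, "ty": 0, "tz": 0.55, "wx": 0, "wy": 0, "wz": 0, "claw": 0.3},
    {"tx": -0.003, "ty": 0, "tz": 0.55, "wx": 0, "wy": 0, "wz": 0, "claw": 0.4},
    {"tx": -0.003, "ty": 0, "tz": 0.55, "wx": 0, "wy": 0, "wz": 0, "claw": 1},
    {"tx": -0.003, "ty": 0, "tz": 0.55, "wx": 0, "wy": 0, "wz": 0, "claw": 1},
    {"tx": -0.003, "ty": 0, "tz": 0.55, "wx": 0, "wy": 0, "wz": 0, "claw": 1},
    {"tx": -0.003, "ty": 0, "tz": 0.55, "wx": 0, "wy": 0, "wz": 0, "claw": 1},
  ],
)

```text
clock: 10.7
eef_pos: [510.4, -267.9, 54.5]
tool_rot: [3.139, 0.001, 1.421]
force: [-0.7, 1.2, 5.9]
width: 43.3
gripper_force: 59.9
```

>>> jog_arm(
  plan=[
    {"tx": 0, "ty": 0, "tz": -0.03, "wx": 0, "wy": 0, "wz": 0, "claw": 1},
    {"tx": 0, "ty": 0, "tz": -0.1, "wx": 0, "wy": 0, "wz": 0, "claw": 1},
    {"tx": 0, "ty": 0, "tz": -0.22, "wx": 0, "wy": 0, "wz": 0, "claw": 1},
    {"tx": 0, "ty": 0, "tz": -0.35, "wx": 0, "wy": 0, "wz": 0, "claw": 1},
    {"tx": 0, "ty": 0, "tz": -0.35, "wx": 0, "wy": 0, "wz": 0, "claw": 1},
    {"tx": 0, "ty": 0, "tz": -0.35, "wx": 0, "wy": 0, "wz": 0, "claw": 1},
  ],
)

```text
clock: 11.3
eef_pos: [510.2, -267.7, 159.0]
tool_rot: [3.138, 0.001, 1.42]
force: [-0.3, -0.4, -2.4]
width: 43.6
gripper_force: 61.0
```

```bash
python3 -c "
from h import *
go([536.5,4.5,155],1.421)
im,T,P,st=shot('top')
m,p=topfit(P,(510,-267),130,260,60);print(len(p))
m,p=topfit(P,(510,-267),100,120,30);print(len(p))"
```

```text
t 11.3 pos [ 510.2 -267.7  159. ] rot [3.138e+00 1.000e-03 1.420e+00] q [ 0.32  0.62  0.18  1.81 -0.16  0.73  0.44] w 43.59891684170389 F [-0.3 -0.4 -2.4] M [-0.007  0.032  0.003]
shift [ 0.9104 -0.0491  0.0127] turn [ 0.002   0.0004 -0.0003]
320
8
```

Jar is lifted. Carry it over, slowing at the end.

>>> jog_arm(
  plan=[
    {"tx": 0.08, "ty": -0.005, "tz": 0, "wx": 0, "wy": 0, "wz": 0, "claw": 1},
    {"tx": 0.2, "ty": -0.01, "tz": 0, "wx": 0, "wy": 0, "wz": 0, "claw": 1},
    {"tx": 0.34, "ty": -0.02, "tz": 0, "wx": 0, "wy": 0, "wz": 0, "claw": 1},
    {"tx": 0.48, "ty": -0.03, "tz": 0, "wx": 0, "wy": 0, "wz": 0, "claw": 1},
    {"tx": 0.62, "ty": -0.035, "tz": 0, "wx": 0, "wy": 0, "wz": 0, "claw": 1},
    {"tx": 0.75, "ty": -0.04, "tz": 0, "wx": 0, "wy": 0, "wz": 0, "claw": 1},
    {"tx": 0.85, "ty": -0.045, "tz": 0, "wx": 0, "wy": 0, "wz": 0, "claw": 1},
    {"tx": 0.91, "ty": -0.049, "tz": 0, "wx": 0, "wy": 0, "wz": 0, "claw": 1},
    {"tx": 0.91, "ty": -0.049, "tz": 0, "wx": 0, "wy": 0, "wz": 0, "claw": 1},
    {"tx": 0.91, "ty": -0.049, "tz": 0, "wx": 0, "wy": 0, "wz": 0, "claw": 1},
  ],
)

```text
clock: 12.35
eef_pos: [535.1, 4.1, 156.3]
tool_rot: [-3.14, 0.001, 1.421]
force: [-0.1, -0.3, -1.9]
width: 43.2
gripper_force: 61.0
```

```bash
python3 - <<'E'
from h import *
go([536.5,4.5,66],1.421)
im,T,P,st=shot('scene'); J=jigf(P)
m=(abs(J[...,0])<30)&(abs(J[...,1]+48)<45)&(J[...,2]>60)&(J[...,2]<120)
print('jar scene z min', np.nanpercentile(J[m][:,2],[1,5]))
r=ctrl.trace(im,'jar')
for a in r[:3]:
    q=J[a['pixels']]; print(a['score'],np.nanmedian(q,0).round(1),np.nanpercentile(q,[3,97],axis=0).round(0).tolist())
c=im['img'][150:400,250:450]; cv2.imwrite('pics/s2.png',cv2.resize(c,(480,600))[...,::-1])
im,T,P,st=shot('wrist'); cv2.imwrite('pics/w2.png',im['img'][...,::-1])
E
```

```text
t 12.35 pos [535.1   4.1 156.3] rot [-3.140e+00  1.000e-03  1.421e+00] q [-0.21  0.58  0.22  1.92 -0.19  0.67 -0.02] w 43.20972466086614 F [-0.1 -0.3 -1.9] M [-0.084 -0.027 -0.025]
shift [0.0023 0.0052 0.3009] turn [-0.0013  0.0007 -0.0001]
jar scene z min [102.67759235 103.53129508]
0.92 [ -84.7 -338.7   60. ] [[-102.0, -368.0, 2.0], [-61.0, -332.0, 107.0]]
0.86 [ -6.8 -30.4 159.5] [[-23.0, -57.0, 105.0], [18.0, -24.0, 209.0]]
0.73 [  32.9 -386.6   59.1] [[17.0, -418.0, 4.0], [57.0, -378.0, 107.0]]
```

View pics/s2.png

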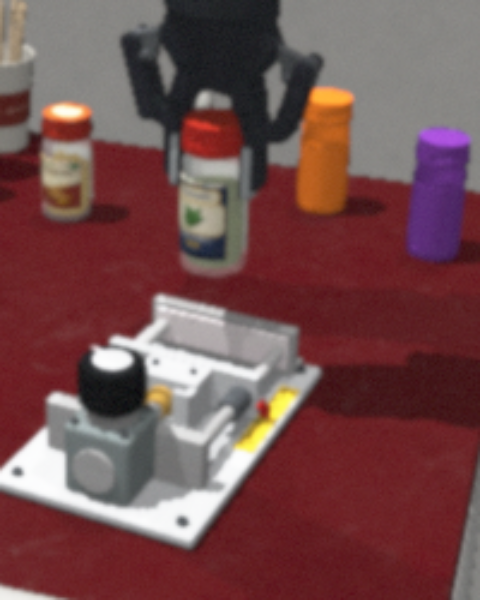

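View pics/w2.png

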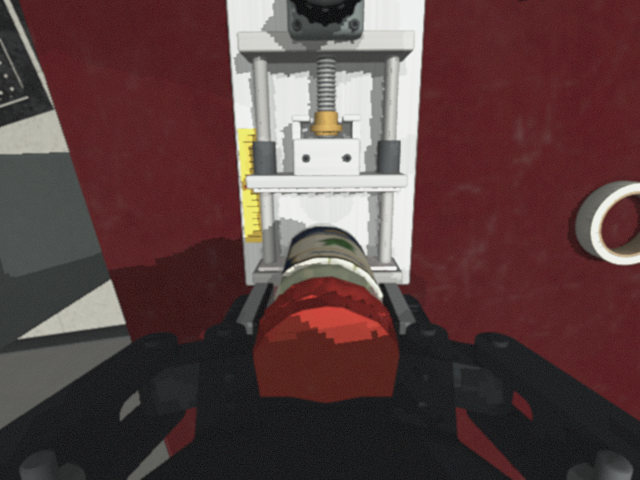

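```bash
python3 - <<'E'
from h import *
im,T,P,st=shot('wrist'); J=jigf(P)
m=(abs(J[...,0])<54)&(abs(J[...,0])>26)&(J[...,1]>-110)&(J[...,1]<30)&(J[...,2]>43)&(J[...,2]<51)
h,_=np.histogram(J[m][:,1],bins=np.arange(-100,32,1)); print([(int(-100+i),int(a)) for i,a in enumerate(h) if a>4])
m=(abs(J[...,0])<25)&(J[...,1]>-80)&(J[...,1]<0)&(J[...,2]>103)&(J[...,2]<180)
q=J[m]
for z in range(104,180,8):
    a=q[abs(q[:,2]-z)<4]
    if len(a)>10: print(z,np.percentile(a[:,1],[50,99]).round(1),a[a[:,1]>np.percentile(a[:,1],95)][:,0].mean().round(1))
E
```

```text
[(-88, 5), (-87, 35), (-86, 52), (-85, 54), (-84, 60), (-83, 60), (-82, 57), (-81, 64), (-80, 68), (-79, 111), (-78, 31), (-77, 21), (-76, 9), (-19, 23), (-18, 29), (-17, 49), (-16, 112), (-15, 123), (-14, 97), (-13, 136), (-12, 96), (-11, 136), (-10, 104), (-9, 140), (-8, 126)]
104 [-30.4 -27.7] -2.4
112 [-29.  -27.5] 1.4
120 [-28.7 -26.9] -2.3
128 [-28.8 -26.9] -2.5
136 [-28.8 -27. ] -1.1
144 [-28.7 -26.9] -0.9
152 [-28.8 -26.9] -0.9
160 [-29.2 -26.9] 0.1
168 [-30.5 -27. ] 0.3
176 [-31.9 -27.6] 2.6
```

>>> jog_arm(
  plan=[
    {"tx": 0.006, "ty": 0.004, "tz": 0.05, "wx": 0, "wy": 0, "wz": 0, "claw": 1},
    {"tx": 0.006, "ty": 0.004, "tz": 0.12, "wx": 0, "wy": 0, "wz": 0, "claw": 1},
    {"tx": 0.006, "ty": 0.004, "tz": 0.19, "wx": 0, "wy": 0, "wz": 0, "claw": 1},
    {"tx": 0.006, "ty": 0.004, "tz": 0.24, "wx": 0, "wy": 0, "wz": 0, "claw": 1},
    {"tx": 0.006, "ty": 0.004, "tz": 0.27, "wx": 0, "wy": 0, "wz": 0, "claw": 1},
    {"tx": 0.006, "ty": 0.004, "tz": 0.29, "wx": 0, "wy": 0, "wz": 0, "claw": 1},
    {"tx": 0.006, "ty": 0.004, "tz": 0.29, "wx": 0, "wy": 0, "wz": 0, "claw": 1},
    {"tx": 0.006, "ty": 0.004, "tz": 0.29, "wx": 0, "wy": 0, "wz": 0, "claw": 1},
  ],
)

```text
clock: 13.35
eef_pos: [537.8, 5.9, 70.7]
tool_rot: [3.141, -0.0, 1.42]
force: [-0.0, -0.3, -1.0]
width: 43.3
gripper_force: 61.0
```

>>> jog_arm(
  plan=[
    {"tx": 0, "ty": 0, "tz": 0.01, "wx": 0, "wy": 0, "wz": 0, "claw": 1},
    {"tx": 0, "ty": 0, "tz": 0.018, "wx": 0, "wy": 0, "wz": 0, "claw": 1},
    {"tx": 0, "ty": 0, "tz": 0.018, "wx": 0, "wy": 0, "wz": 0, "claw": 1},
  ],
)

```text
clock: 13.65
eef_pos: [537.3, 6.2, 64.7]
tool_rot: [-3.141, -0.0, 1.42]
force: [0.7, -0.2, -1.6]
width: 43.2
gripper_force: 61.0
```

>>> jog_arm(
  plan=[
    {"tx": 0, "ty": 0, "tz": 0.003, "wx": 0, "wy": 0, "wz": 0, "claw": 1},
    {"tx": 0, "ty": 0, "tz": 0.003, "wx": 0, "wy": 0, "wz": 0, "claw": 1},
  ],
)

```text
clock: 13.85
eef_pos: [537.4, 6.2, 64.5]
tool_rot: [3.141, -0.0, 1.42]
force: [-1.9, 0.5, 4.2]
width: 43.8
gripper_force: 61.5
```

Touching. Release and lift.

>>> jog_arm(
  plan=[
    {"tx": 0, "ty": 0, "tz": 0, "wx": 0, "wy": 0, "wz": 0, "claw": 0.4},
    {"tx": 0, "ty": 0, "tz": 0, "wx": 0, "wy": 0, "wz": 0, "claw": 0.2},
    {"tx": 0, "ty": 0, "tz": 0, "wx": 0, "wy": 0, "wz": 0, "claw": 0},
    {"tx": 0, "ty": 0, "tz": 0, "wx": 0, "wy": 0, "wz": 0, "claw": 0},
    {"tx": 0, "ty": 0, "tz": -0.06, "wx": 0, "wy": 0, "wz": 0, "claw": 0},
    {"tx": 0, "ty": 0, "tz": -0.2, "wx": 0, "wy": 0, "wz": 0, "claw": 0},
    {"tx": 0, "ty": 0, "tz": -0.35, "wx": 0, "wy": 0, "wz": 0, "claw": 0},
    {"tx": 0, "ty": 0, "tz": -0.5, "wx": 0, "wy": 0, "wz": 0, "claw": 0},
    {"tx": 0, "ty": 0, "tz": -0.5, "wx": 0, "wy": 0, "wz": 0, "claw": 0},
    {"tx": 0, "ty": 0, "tz": -0.5, "wx": 0, "wy": 0, "wz": 0, "claw": 0},
  ],
)

```text
clock: 14.85
eef_pos: [537.9, 6.3, 215.0]
tool_rot: [3.139, -0.001, 1.42]
force: [-0.2, -0.0, 0.2]
width: 85.6
gripper_force: 0.0
```

```bash
python3 - <<'E'
from h import *
go([557.6,150.3,216],3.104)
im,T,P,st=shot('wrist'); J=jigf(P); save(im,'w3.png')
m,p=topfit(P,(536,6),112,124,34); print('jar top',len(p),circ(p),p.mean(0)); c=circ(p)
print('jar jig',jigf(np.array([c[0],c[1],0.])))
m,p=topfit(P,(557.5,150),95,105,34); print('knob',len(p),circ(p) if len(p) else 0)
m=(abs(J[...,0])<54)&(abs(J[...,0])>26)&(J[...,1]>-110)&(J[...,1]<10)&(J[...,2]>43)&(J[...,2]<51)
h,_=np.histogram(J[m][:,1],bins=np.arange(-100,32,1)); print([(int(-100+i),int(a)) for i,a in enumerate(h) if a>4])
E
```

```text
t 14.85 pos [537.9   6.3 215. ] rot [ 3.139e+00 -1.000e-03  1.420e+00] q [-0.23  0.5   0.25  1.86 -0.17  0.8  -0.05] w 85.62620274363397 F [-0.2 -0.   0.2] M [-0.055  0.013 -0.014]
shift [ 0.4845 -0.0069 -0.003 ] turn [ 1.5000e-03  9.0000e-04 -1.0719e+00]
jar top 3099 [536.5   7.1  22.3] [536.44053073   8.19931175 117.46702423]
jar jig [  0.71388578 -46.21223179   0.        ]
knob 2678 [557.8 149.1  21.4]
[(-89, 7), (-88, 45), (-87, 58), (-86, 70), (-85, 62), (-84, 71), (-83, 72), (-82, 66), (-81, 61), (-80, 84), (-79, 93), (-78, 22), (-77, 21), (-76, 7), (-19, 10), (-18, 33), (-17, 12), (-16, 88), (-15, 100), (-14, 68), (-13, 66), (-12, 66), (-11, 74), (-10, 113), (-9, 77), (-8, 65)]
```

View pics/w3.png

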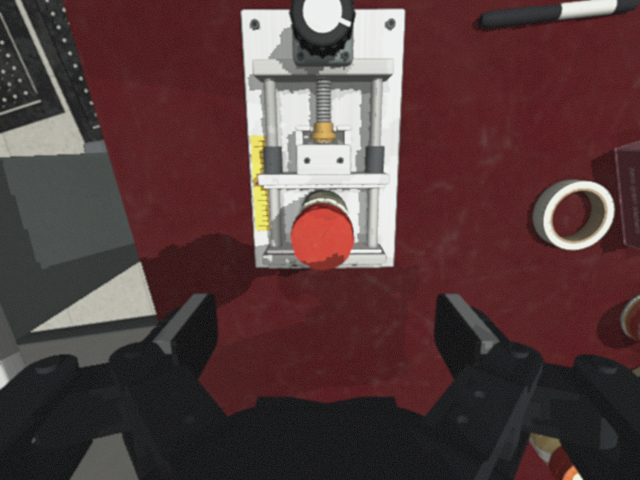

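>>> jog_arm(
  plan=[
    {"tx": 0.2, "ty": -0.004, "tz": 0, "wx": 0, "wy": 0, "wz": -0.98, "claw": 0},
    {"tx": 0.482, "ty": -0.007, "tz": 0, "wx": 0, "wy": 0, "wz": -0.98, "claw": 0},
    {"tx": 0.482, "ty": -0.007, "tz": 0, "wx": 0, "wy": 0, "wz": -0.98, "claw": 0},
    {"tx": 0.482, "ty": -0.007, "tz": 0, "wx": 0, "wy": 0, "wz": -0.98, "claw": 0},
    {"tx": 0.482, "ty": -0.007, "tz": 0, "wx": 0, "wy": 0, "wz": -0.98, "claw": 0},
    {"tx": 0.482, "ty": -0.007, "tz": 0, "wx": 0, "wy": 0, "wz": -0.98, "claw": 0},
    {"tx": 0.482, "ty": -0.007, "tz": 0, "wx": 0, "wy": 0, "wz": -0.98, "claw": 0},
    {"tx": 0.482, "ty": -0.007, "tz": 0, "wx": 0, "wy": 0, "wz": -0.98, "claw": 0},
    {"tx": 0.482, "ty": -0.007, "tz": 0, "wx": 0, "wy": 0, "wz": -0.98, "claw": 0},
    {"tx": 0.482, "ty": -0.007, "tz": 0, "wx": 0, "wy": 0, "wz": -0.98, "claw": 0},
    {"tx": 0.482, "ty": -0.007, "tz": 0, "wx": 0, "wy": 0, "wz": -0.98, "claw": 0},
    {"tx": 0.482, "ty": -0.007, "tz": 0, "wx": 0, "wy": 0, "wz": -0.98, "claw": 0},
  ],
)

```text
clock: 16.1
eef_pos: [555.8, 149.0, 211.9]
tool_rot: [-3.14, -0.004, 2.959]
force: [-0.3, 0.6, -1.1]
width: 85.4
gripper_force: 0.0
```

```bash
python3 - <<'E'
from h import *
go([557.7,149.7,67.5],2.96)
E
```

```text
t 16.1 pos [555.8 149.  211.9] rot [-3.14  -0.004  2.959] q [-0.19  0.55 -0.19  1.75  0.13  0.86  0.96] w 85.44593871884972 F [-0.3  0.6 -1.1] M [0.013 0.001 0.021]
shift [-0.0077  0.0039  0.4813] turn [-0.0007 -0.0025 -0.0004]
```

>>> jog_arm(
  plan=[
    {"tx": -0.003, "ty": 0.001, "tz": 0.16, "wx": 0, "wy": 0, "wz": 0, "claw": 0},
    {"tx": -0.003, "ty": 0.001, "tz": 0.3, "wx": 0, "wy": 0, "wz": 0, "claw": 0.2},
    {"tx": -0.003, "ty": 0.001, "tz": 0.4, "wx": 0, "wy": 0, "wz": 0, "claw": 0.3},
    {"tx": -0.003, "ty": 0.001, "tz": 0.482, "wx": 0, "wy": 0, "wz": 0, "claw": 0.3},
    {"tx": -0.003, "ty": 0.001, "tz": 0.482, "wx": 0, "wy": 0, "wz": 0, "claw": 0.3},
    {"tx": -0.003, "ty": 0.001, "tz": 0.482, "wx": 0, "wy": 0, "wz": 0, "claw": 0.3},
  ],
)

```text
clock: 16.7
eef_pos: [557.4, 149.6, 68.7]
tool_rot: [-3.141, -0.002, 2.959]
force: [0.5, 0.3, -0.2]
width: 59.8
gripper_force: 0.0
```

```bash
python3 - <<'E'
from h import *
go([557.7,149.7,67.5],2.96)
E
```

```text
t 16.7 pos [557.4 149.6  68.7] rot [-3.141e+00 -2.000e-03  2.959e+00] q [-0.22  0.75 -0.14  1.85  0.18  0.56  0.91] w 59.80373005981108 F [ 0.5  0.3 -0.2] M [ 0.001 -0.041  0.005]
shift [-0.001   0.0007  0.0041] turn [-0.0005 -0.0011 -0.0006]
```

>>> jog_arm(
  plan=[
    {"tx": 0, "ty": 0, "tz": 0, "wx": 0, "wy": 0, "wz": 0, "claw": 1},
    {"tx": 0, "ty": 0, "tz": 0, "wx": 0, "wy": 0, "wz": 0, "claw": 1},
    {"tx": 0, "ty": 0, "tz": 0, "wx": 0, "wy": 0, "wz": 0, "claw": 1},
    {"tx": 0, "ty": 0, "tz": 0, "wx": 0, "wy": 0, "wz": 0.1, "claw": 1},
    {"tx": 0, "ty": 0, "tz": 0, "wx": 0, "wy": 0, "wz": 0.19, "claw": 1},
    {"tx": 0, "ty": 0, "tz": 0, "wx": 0, "wy": 0, "wz": 0.28, "claw": 1},
    {"tx": 0, "ty": 0, "tz": 0, "wx": 0, "wy": 0, "wz": 0.37, "claw": 1},
    {"tx": 0, "ty": 0, "tz": 0, "wx": 0, "wy": 0, "wz": 0.46, "claw": 1},
    {"tx": 0, "ty": 0, "tz": 0, "wx": 0, "wy": 0, "wz": 0.55, "claw": 1},
    {"tx": 0, "ty": 0, "tz": 0, "wx": 0, "wy": 0, "wz": 0.64, "claw": 1},
    {"tx": 0, "ty": 0, "tz": 0, "wx": 0, "wy": 0, "wz": 0.7, "claw": 1},
  ],
)

```text
clock: 17.8
eef_pos: [558.1, 149.2, 70.9]
tool_rot: [3.141, 0.0, 1.855]
force: [-2.6, -1.2, 8.4]
width: 39.5
gripper_force: 60.9
```

```bash
cat >> h.py <<'E'
def chk():
    ss=[]
    for i in range(2):
        s=ctrl.read_state(); ss.append(s)
        im,T,P,_=shot('top'); J=jigf(P)
        m=(abs(J[...,0])<52)&(J[...,1]>-100)&(J[...,1]<40)&(J[...,2]>42)&(J[...,2]<51)
        h,_=np.histogram(J[m][:,1],bins=np.arange(-100,42,2))
        q=J[(abs(J[...,0])<30)&(J[...,1]>-90)&(J[...,1]<0)&(J[...,2]>110)&(J[...,2]<125)]
        lane=J[m&(abs(J[...,0])>26)]; g=lane[lane[:,1]>-62]
        print('t',round(s['clock'],2),'yaw',round(s['tool_rot'][2],4),'M',np.round(s['torque'],3),'F',np.round(s['force'],1),'tau7',round(s['tau'][6],3),'jar',circ(q)[:2] if len(q) else 0,'guide y pct',np.percentile(g[:,1],[3,50]).round(1))
    print(''.join('.' if a==0 else str(min(9,a//3)) for a in h))
E
python3 -c "
from h import *
chk()"
```

```text
t 17.8 yaw 1.8551 M [-0.316  0.533  0.096] F [-2.6 -1.2  8.4] tau7 0.373 jar [ -0.7 -47.3] guide y pct [-24.5 -18.8]
t 17.85 yaw 1.8522 M [-0.279  0.557  0.006] F [-3.  -0.7  9. ] tau7 -0.155 jar [ -0.5 -48. ] guide y pct [-24.9 -18.6]
.....59999970.0.00...................469999965566556564411010230......
```

>>> jog_arm(
  plan=[
    {"tx": 0, "ty": 0, "tz": 0, "wx": 0, "wy": 0, "wz": 0.04, "claw": 1},
    {"tx": 0, "ty": 0, "tz": 0, "wx": 0, "wy": 0, "wz": 0.08, "claw": 1},
    {"tx": 0, "ty": 0, "tz": 0, "wx": 0, "wy": 0, "wz": 0.12, "claw": 1},
    {"tx": 0, "ty": 0, "tz": 0, "wx": 0, "wy": 0, "wz": 0.16, "claw": 1},
    {"tx": 0, "ty": 0, "tz": 0, "wx": 0, "wy": 0, "wz": 0.2, "claw": 1},
  ],
)

```text
clock: 18.4
eef_pos: [557.8, 149.1, 70.9]
tool_rot: [3.142, -0.0, 1.543]
force: [-3.5, -1.1, 9.2]
width: 39.5
gripper_force: 61.0
```

```bash
cat >> h.py <<'E'
def tq(n=6):
    a=[]
    for i in range(n):
        s=ctrl.read_state(); a.append([s['torque'][2],s['tool_rot'][2],*s['force'][:2]]); 
        if i<n-1: ctrl.get_image('scene')
    a=np.array(a); print('t',s['clock'],'Mz',a[:,0].round(3),'mean',a[:,0].mean().round(3),'yaw',a[:,1].round(4),'Fxy',a[:,2:].mean(0).round(1))
E
python3 -c "
from h import *
tq();chk()"
```

```text
t 18.65 Mz [ 0.109  0.026 -0.046 -0.016 -0.023  0.014] mean 0.011 yaw [1.5432 1.5408 1.5442 1.5452 1.5454 1.5454] Fxy [-3.1 -1.5]
t 18.65 yaw 1.5454 M [-0.384  0.632  0.014] F [-3.5 -2.   9. ] tau7 0.004 jar [ -0.5 -50.3] guide y pct [-27.2 -21.1]
t 18.7 yaw 1.5455 M [-0.377  0.602 -0.02 ] F [-3.3 -1.   8.8] tau7 0.004 jar [ -0.4 -50.1] guide y pct [-26.6 -20.3]
.....5999998100000.0.....0..........46999975655665666521110033........
```

>>> jog_arm(
  plan=[
    {"tx": 0, "ty": 0, "tz": 0, "wx": 0, "wy": 0, "wz": 0.02, "claw": 1},
    {"tx": 0, "ty": 0, "tz": 0, "wx": 0, "wy": 0, "wz": 0.04, "claw": 1},
    {"tx": 0, "ty": 0, "tz": 0, "wx": 0, "wy": 0, "wz": 0.06, "claw": 1},
  ],
)

```text
clock: 19.05
eef_pos: [557.6, 149.1, 70.9]
tool_rot: [-3.141, -0.0, 1.45]
force: [-2.9, -1.5, 8.8]
width: 39.4
gripper_force: 61.1
```

```bash
python3 -c "
from h import *
tq(3)"
```

```text
t 19.15 Mz [ 0.114  0.001 -0.023] mean 0.031 yaw [1.4503 1.449  1.4507] Fxy [-3.3 -1.7]
```

>>> jog_arm(
  plan=[
    {"tx": 0, "ty": 0, "tz": 0, "wx": 0, "wy": 0, "wz": 0.02, "claw": 1},
    {"tx": 0, "ty": 0, "tz": 0, "wx": 0, "wy": 0, "wz": 0.04, "claw": 1},
  ],
)

```text
clock: 19.35
eef_pos: [557.6, 149.2, 70.9]
tool_rot: [-3.141, -0.0, 1.388]
force: [-3.8, -1.5, 10.5]
width: 39.5
gripper_force: 61.1
```

```bash
python3 -c "
from h import *
tq(3);chk()"
```

```text
t 19.45 Mz [ 0.078 -0.024 -0.021] mean 0.011 yaw [1.3876 1.3862 1.3878] Fxy [-3.5 -1.2]
t 19.45 yaw 1.3878 M [-0.388  0.692 -0.021] F [-3.5 -1.3  9.1] tau7 -0.126 jar [ -0.4 -51.3] guide y pct [-28.4 -22.6]
t 19.5 yaw 1.3883 M [-0.384  0.705 -0.046] F [-3.1 -1.9  9.4] tau7 -0.038 jar [ -0.6 -51.5] guide y pct [-28.3 -22.5]
.....5999998200..........0.........369999965546655556411010331........
```

>>> jog_arm(
  plan=[
    {"tx": 0, "ty": 0, "tz": 0, "wx": 0, "wy": 0, "wz": 0.02, "claw": 1},
    {"tx": 0, "ty": 0, "tz": 0, "wx": 0, "wy": 0, "wz": 0.04, "claw": 1},
  ],
)

```text
clock: 19.75
eef_pos: [557.5, 149.2, 70.9]
tool_rot: [-3.141, -0.0, 1.325]
force: [-3.7, -1.2, 10.6]
width: 39.2
gripper_force: 61.1
```

```bash
python3 -c "
from h import *
tq(3)"
```

```text
t 19.85 Mz [0.093 0.048 0.02 ] mean 0.053 yaw [1.3248 1.3234 1.3251] Fxy [-3.9 -1.2]
```

>>> jog_arm(
  plan=[
    {"tx": 0, "ty": 0, "tz": 0, "wx": 0, "wy": 0, "wz": 0.015, "claw": 1},
    {"tx": 0, "ty": 0, "tz": 0, "wx": 0, "wy": 0, "wz": 0.03, "claw": 1},
  ],
)

```text
clock: 20.05
eef_pos: [557.4, 149.2, 70.9]
tool_rot: [-3.141, -0.0, 1.278]
force: [-4.3, -1.5, 9.3]
width: 39.5
gripper_force: 61.1
```

```bash
python3 -c "
from h import *
tq(3);chk()"
```

```text
t 20.15 Mz [ 0.048  0.041 -0.015] mean 0.025 yaw [1.2779 1.2769 1.2781] Fxy [-4.  -1.8]
t 20.15 yaw 1.2781 M [-0.356  0.776 -0.015] F [-3.6 -1.7 10.5] tau7 -0.098 jar [ -0.4 -52. ] guide y pct [-29.  -23.1]
t 20.2 yaw 1.2785 M [-0.321  0.814 -0.006] F [-3.5 -1.7 10.4] tau7 -0.033 jar [ -0.1 -52.4] guide y pct [-29. -23.]
.....599999800.0..0......0.........56999975665565465620100133.........
```

>>> jog_arm(
  plan=[
    {"tx": 0, "ty": 0, "tz": 0, "wx": 0, "wy": 0, "wz": 0.015, "claw": 1},
    {"tx": 0, "ty": 0, "tz": 0, "wx": 0, "wy": 0, "wz": 0.03, "claw": 1},
  ],
)

```text
clock: 20.45
eef_pos: [557.4, 149.2, 70.9]
tool_rot: [-3.141, -0.0, 1.231]
force: [-4.0, -1.5, 10.3]
width: 39.5
gripper_force: 61.1
```

```bash
python3 -c "
from h import *
tq(4)"
```

```text
t 20.6 Mz [ 0.04   0.059  0.013 -0.016] mean 0.024 yaw [1.2308 1.2298 1.231  1.2314] Fxy [-3.8 -1.8]
```

>>> jog_arm(
  plan=[
    {"tx": 0, "ty": 0, "tz": 0, "wx": 0, "wy": 0, "wz": 0.015, "claw": 1},
    {"tx": 0, "ty": 0, "tz": 0, "wx": 0, "wy": 0, "wz": 0.03, "claw": 1},
  ],
)

```text
clock: 20.8
eef_pos: [557.3, 149.2, 70.9]
tool_rot: [-3.141, -0.0, 1.184]
force: [-5.1, -2.0, 10.1]
width: 39.7
gripper_force: 61.2
```

```bash
python3 -c "
from h import *
tq(3);chk()"
```

```text
t 20.9 Mz [ 0.09  -0.022 -0.014] mean 0.018 yaw [1.1837 1.1827 1.1839] Fxy [-4.5 -1.7]
t 20.9 yaw 1.1839 M [-0.327  0.869 -0.014] F [-4.2 -1.5  9.8] tau7 -0.098 jar [ -0.6 -53.1] guide y pct [-29.6 -23.6]
t 20.95 yaw 1.1842 M [-0.367  0.794  0.009] F [-4.2 -1.5 11.5] tau7 -0.033 jar [ -0.4 -53. ] guide y pct [-29.6 -23.4]
.....599999820..0.................149999966555665555512011122.........
```

>>> jog_arm(
  plan=[
    {"tx": 0, "ty": 0, "tz": 0, "wx": 0, "wy": 0, "wz": 0.015, "claw": 1},
    {"tx": 0, "ty": 0, "tz": 0, "wx": 0, "wy": 0, "wz": 0.03, "claw": 1},
  ],
)

```text
clock: 21.2
eef_pos: [557.3, 149.2, 70.9]
tool_rot: [-3.141, -0.0, 1.137]
force: [-5.1, -1.7, 10.4]
width: 39.4
gripper_force: 61.2
```

```bash
python3 -c "
from h import *
tq(4)"
```

```text
t 21.35 Mz [ 0.11   0.009  0.025 -0.001] mean 0.036 yaw [1.1366 1.1356 1.1368 1.1372] Fxy [-4.6 -1.4]
```

>>> jog_arm(
  plan=[
    {"tx": 0, "ty": 0, "tz": 0, "wx": 0, "wy": 0, "wz": 0.015, "claw": 1},
    {"tx": 0, "ty": 0, "tz": 0, "wx": 0, "wy": 0, "wz": 0.03, "claw": 1},
  ],
)

```text
clock: 21.55
eef_pos: [557.2, 149.3, 70.9]
tool_rot: [-3.14, -0.0, 1.09]
force: [-4.5, -1.8, 10.2]
width: 39.3
gripper_force: 61.2
```

```bash
python3 -c "
from h import *
tq(3);chk()"
```

```text
t 21.65 Mz [0.078 0.062 0.063] mean 0.067 yaw [1.0896 1.0885 1.0897] Fxy [-4.6 -1.6]
t 21.65 yaw 1.0897 M [-0.33   0.843  0.063] F [-5.1 -1.6 10.6] tau7 -0.112 jar [ -0.5 -53.2] guide y pct [-30.5 -24.6]
t 21.7 yaw 1.0901 M [-0.397  0.836  0.022] F [-4.9 -1.2 10.5] tau7 -0.046 jar [ -0.2 -53.3] guide y pct [-30.2 -24.3]
.....59999981....0................179999965565555556411001231.........
```

>>> jog_arm(
  plan=[
    {"tx": 0, "ty": 0, "tz": 0, "wx": 0, "wy": 0, "wz": 0.01, "claw": 1},
    {"tx": 0, "ty": 0, "tz": 0, "wx": 0, "wy": 0, "wz": 0.02, "claw": 1},
  ],
)

```text
clock: 21.95
eef_pos: [557.2, 149.3, 70.9]
tool_rot: [-3.14, -0.0, 1.059]
force: [-4.9, -1.9, 10.5]
width: 40.0
gripper_force: 61.2
```

```bash
python3 -c "
from h import *
tq(6);chk()"
```

```text
t 22.2 Mz [0.15  0.041 0.059 0.082 0.056 0.031] mean 0.07 yaw [1.0586 1.0579 1.0586 1.0588 1.0589 1.0589] Fxy [-4.5 -1.5]
t 22.2 yaw 1.0589 M [-0.371  0.861  0.031] F [-4.4 -1.2 10. ] tau7 -0.056 jar [ -0.1 -53.5] guide y pct [-30.3 -24.2]
t 22.25 yaw 1.0589 M [-0.312  0.881  0.049] F [-4.8 -0.6 10.2] tau7 -0.057 jar [ -0.2 -53.4] guide y pct [-30.  -24.6]
.....599999710....................179999956565655665411111331.........
```

>>> jog_arm(
  plan=[
    {"tx": 0, "ty": 0, "tz": 0, "wx": 0, "wy": 0, "wz": 0.005, "claw": 1},
    {"tx": 0, "ty": 0, "tz": 0, "wx": 0, "wy": 0, "wz": 0.01, "claw": 1},
  ],
)

```text
clock: 22.5
eef_pos: [557.2, 149.3, 70.9]
tool_rot: [-3.14, -0.0, 1.043]
force: [-4.8, -1.1, 10.4]
width: 39.4
gripper_force: 61.2
```

```bash
python3 -c "
from h import *
tq(12);chk()"
```

```text
t 23.05 Mz [0.17  0.15  0.105 0.067 0.076 0.111 0.101 0.041 0.053 0.119 0.058 0.088] mean 0.095 yaw [1.0432 1.043  1.0432 1.0433 1.0432 1.0432 1.0433 1.0433 1.0433 1.0433
 1.0433 1.0433] Fxy [-4.7 -1.3]
t 23.05 yaw 1.0433 M [-0.37   0.867  0.088] F [-5.  -0.9 10. ] tau7 -0.078 jar [ -0.5 -53.4] guide y pct [-30.9 -25. ]
t 23.1 yaw 1.0432 M [-0.394  0.85   0.083] F [-5.2 -0.4 10.2] tau7 -0.078 jar [ -0.1 -53.6] guide y pct [-30.4 -24.8]
.....6999997100...................259999855556555565410111220.........
```

>>> jog_arm(
  plan=[
    {"tx": 0, "ty": 0, "tz": 0, "wx": 0, "wy": 0, "wz": 0, "claw": 0.4},
    {"tx": 0, "ty": 0, "tz": 0, "wx": 0, "wy": 0, "wz": 0, "claw": 0.2},
    {"tx": 0, "ty": 0, "tz": 0, "wx": 0, "wy": 0, "wz": 0, "claw": 0},
    {"tx": 0, "ty": 0, "tz": 0, "wx": 0, "wy": 0, "wz": 0, "claw": 0},
    {"tx": 0, "ty": 0, "tz": -0.08, "wx": 0, "wy": 0, "wz": 0, "claw": 0},
    {"tx": 0, "ty": 0, "tz": -0.2, "wx": 0, "wy": 0, "wz": 0, "claw": 0},
    {"tx": 0, "ty": 0, "tz": -0.35, "wx": 0, "wy": 0, "wz": 0, "claw": 0},
    {"tx": 0, "ty": 0, "tz": -0.5, "wx": 0, "wy": 0, "wz": 0, "claw": 0},
    {"tx": 0, "ty": 0, "tz": -0.5, "wx": 0, "wy": 0, "wz": 0, "claw": 0},
    {"tx": 0, "ty": 0, "tz": -0.5, "wx": 0, "wy": 0, "wz": 0, "claw": 0},
  ],
)

```text
clock: 24.15
eef_pos: [558.4, 149.9, 220.2]
tool_rot: [3.14, -0.002, 1.043]
force: [-0.7, 0.3, -0.0]
width: 84.9
gripper_force: 0.0
```

```bash
python3 -c "
from h import *
chk()
im,T,P,st=shot('scene')
a=cv2.resize(im['img'][220:400,240:420],(600,600),interpolation=cv2.INTER_CUBIC); cv2.imwrite('pics/s4.png',a[...,::-1])"
```

```text
t 24.15 yaw 1.0434 M [ 0.004 -0.013 -0.048] F [-0.7  0.3 -0. ] tau7 -0.015 jar [ -0.  -53.7] guide y pct [-30.8 -24.9]
t 24.2 yaw 1.0435 M [-0.041  0.007  0.001] F [ 0.3 -0.6  0.5] tau7 -0.003 jar [ -0.1 -53.5] guide y pct [-30.3 -24.8]
.....6999998000...................369999855466555665311111320.........
```

View pics/s4.png

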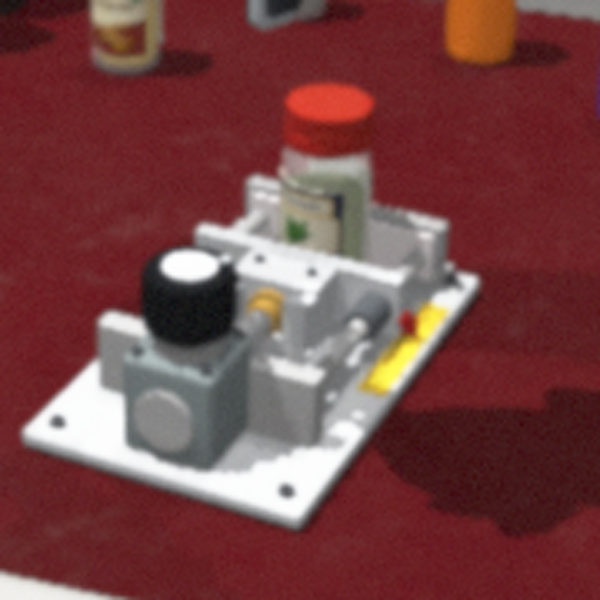

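The jar stands upright between the strips, the guide is against it, and the arm is clear. I'm handing the job in.

```bash
python3 -c "
from cell import ctrl
print(ctrl.finish_job())"
```

```text
the job is handed in; nothing more can be done
None
```

I handed the job in after about 24 s on the clock. The jar stands upright against the fixed rail, held by the guide at about 10 N as estimated from the knob torque, with the last turn inwards. The hand-in returned no verdict.

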